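# Reverse the filter slider in a microscope illuminator

## Task

Swap the filter in the light path: draw the filter slider out of the white illuminator housing, park it on the grey rubber-topped block and let go, then take it again and push it back into the slot the other way round, orange end first, until it clicks in against the stop inside, with the blue nose sticking out. Feel for the stop and do not force it, and leave the objective lens, the oil bottle and the slide box where they stand.

Things in the scene. Friction and masses are not known exactly. Their poses are not given: they have to be found in the camera images.
- slider_mid (a point): Centre of the filter slider: loose aluminium bar 180 long (x), 32 wide, 16 mm thick, 0.14 kg, level, x axis to its blue end. The last 42 mm at the blue end is a slim nose 24.5 mm wide; the orange end has a 13 mm long, 4 mm deep notch in both sides centred 22 mm from its end; sides plain elsewhere. At the start the blue end is loosely 102 to 106 mm in the slot, not against the stop.
- blue_end (a point): Middle of the slider's blue end face (the slim nose), 90 mm from its centre. Same axes as the slider.
- orange_end (a point): Middle of the slider's orange end face, 90 mm from its centre, opposite the blue one. Same axes as the slider.
- housing: White illuminator housing, fixed, 180 x 130 x 66 mm high. Origin: centre of underside, z up. The slot in its front (own -x) runs level along x: 34.4 mm wide, 18.4 high, floor 31 mm over the table. A rigid stop inside, set differently each time and unseen, ends it 108 to 126 mm behind the mouth's front. The slider fully home leaves 54 to 72 mm out. More than 30 N on the slot is forcing it.
- click_pin (a joint): Sprung roller pin in the slot's side, 23 mm in front of the stop, inside, unseen. 0 m = out (slot empty, or clicked into the orange notch), 1.5 to 4 mm = pushed back, riding on the slider's side. From about 27 mm before home it adds 5 to 15 N of resistance, which falls away at the click, 1 mm before the stop.
- slot_mouth (a point): Centre of the front of the slot's dark flared mouth, 39 mm over the table (height of the slider's centre in the slot). The mouth stands out 10 mm from the white front and is 3.5 mm wider all round at its front. Axes as the housing: +x points into the slot.
- rest_top (a point): Centre of the top of the parking block: fixed grey block with flat black rubber top, 36 mm (x) by 60 mm (y), top 30 mm above the table. Its x axis is the short side; z up. A slider laid with its middle on it lies steady with both ends overhanging; any direction will do.
- objective: Brass objective lens standing nose up, 33 mm across, 54 mm high, loose. Origin: centre of its underside. Bystander.
- oil: Small amber oil bottle with black cap, 34 mm across, 62 mm high, loose. Origin: centre of its underside. Bystander.
- slidebox: Blue slide box with white lid, 87 x 102 mm, 36 mm high, loose. Origin: centre of its underside. Bystander.
Not all that is in view belongs to the job. There is more than one size of the housing; the one meant has the size given above.

How it is judged:
On the way:
1. the slider lies parked on the block, let go (horizontal distance between slider_mid and rest_top below 0.045 m and z of slider_mid in the frame of rest_top between 0.003 and 0.013 m and contact force between slider and the fingers below 0.1 N and linear speed of slider below 0.02 m/s), for 0.2 s.
At the end, for the whole second after the job is handed in: The slider is in the slot, orange end inwards and at least 102 mm in from the mouth, the click pin dropped into its notch (pin within 0.9 mm of fully out), blue nose outside, at rest (value of joint click_pin below 0.0009 m and x of orange_end in the frame of housing above 0.002 m and y of orange_end in the frame of housing between -0.006 and 0.006 m and x of blue_end in the frame of housing below -0.14 m and linear speed of slider below 0.01 m/s); the robot touches nothing.
It fails at once if the slider pushed against the housing with more than 30 N (contact force between slider and housing above 30 N).
It fails at once if the objective lens, oil bottle or slide box moved more than 15 mm (distance of any of objective, oil, slidebox from where it was at the start of the episode above 0.015 m).
It also fails if it takes over 69 s, if anything falls off the work surface, if the arm or the gripper's body presses on something with over 40 N, if the wrist force passes 120 N, or if a joint passes its speed limit or range.

## Robot

A 7-joint arm with a two-finger parallel gripper is mounted at the origin on the work surface. World frame = base frame: x ahead of the robot, y to its left, z up, the work surface at z = 0. Lengths are in m, angles in rad, forces in N, time in s.
With the tool pointing down it reaches from about 0.35 to 0.9 m from the base axis. Payload 19.9 kg.
Tool frame: the origin (TCP) lies between the finger pads; the fingertips stand manip.tip_extent ahead of it and the grasp point (between the pads) lies 3 mm ahead of it (manip.tip_extent is the distance from the TCP to the fingertips, in m); x points along the fingers, y is the direction in which the jaws open and shut, and the axes are right-handed (so a half turn about x gives the same grasp; the last joint's range is limited). The gripper opens to 94 mm and grips with 3 to 60 N. Pads are 16 mm wide; open, the fingers measure 119 mm over their backs; the gripper's body (75 mm by 177 mm) begins 78 mm behind the grasp point.
Start: joints at [1.131, 0.417, -0.01, 1.614, 0.005, 1.111, -0.053], TCP at [0.243, -0.576, 0.227] pointing down, gripper open.
Joint ranges: [-2.81, 2.81], [-0.39, 2.02], [-1.27, 1.25], [0.06, 2.57], [-1.19, 4.33], [0.19, 2], [-2.82, 2.82]. Speed limits (rad/s): [1.89, 1.89, 2.39, 2.39, 3.01, 3.01, 3.01].

## Interface

Orientations are given as [roll, pitch, yaw] about the fixed x, y, z axes, in that order (R = Rz(yaw) Ry(pitch) Rx(roll)).
In Python, from rig import manip gives the robot as it stands.
- The arm moves only by the tool step_arm, never from a script. Its argument "steps" is a list of rows, each a list of 5 numbers: the closure, from 0 (fully open) to 1 (shut), then the shift along the tool's x, y, z in units of 50 mm (1.0 is 50 mm), then the turn about the tool's x in degrees. A call has 1 to 10 rows; each row shifts and turns the commanded pose from where the row before left it, along the tool's axes as they then stand; what a row does not reach is not made up. A row lasts 1/8 s, in which the tool goes at most 62.5 mm and 10.7 degrees, less where a joint would pass 70% of its speed; a pose out of reach is approached as far as the arm can. A call is refused whole if a number of a shift passes 1 or a number of a turn 10.7, either way. A call with a gripper value outside its range is refused whole. The fingers move at their own pace and stop on an object; "newtons" is the grip in N (left out, the last holds). Time passes only in rows, so rows that do not move let the fingers close. It gives the time, the measured TCP pose, the force and the opening at its end, in the units of the state.
- manip.read_state(): the state, without advancing time (a new reading comes with each control period).
- manip.read_camera(name): name is "side" or "top"; returns a dict with "color" (400x640x3 uint8, red, green, blue), "z_map" (400x640 float32, m along the optical axis (not along the pixel's ray), 0 where there is no reading), "fx", "fy", "cx", "cy" (pixels), "k1" (the pictures are not rectified: a ray, as slopes to the right and down, at radius r is drawn at 1 + k1 r^2 times it, then the intrinsics apply), "eye" and "orientation" of the camera in the world. Camera axes: x right, y up, looking along -z (the intrinsics and any distortion apply to the point x, -y, -z); pixel columns grow to the right and rows downward; lengths in m; the calibration is good to about 2 mm. A picture is of the moment at which its call begins.
- manip.hand_in(): hands the job in, once; it reports no verdict.
Trained networks look in a picture, given as the dict that the camera call returned (one of the last four; its "shot" number tells which), for a name from the list of things; names that differ only in an ending like _2 or _b are one class to them, and where a whole thing is asked for, a point or a joint stands for the part that bears it (a point fixed in the world has none). Each returns a list of dicts, best first, with "conf" (0 to 1); they miss things now and then, are a little off and sometimes report something else, mostly with a low value. They report only what shows in the picture. A call takes as long as a camera call. They do not tell look-alikes from the thing itself.
- manip.boxes_of(picture, label): "extent" ([centre column, centre row, width, height] in pixels, round what is visible of it).
- manip.silhouettes(picture, label): "region" (400x640 bool, what is visible of it) and "extent" ([centre column, centre row, width, height] in pixels, round what is visible of it).
The state is a dict: "clock": time; "joint_positions": joint angles; "dq": joint speeds; "joint_efforts": joint torques, N m; "tool_pos": TCP position; "orientation": TCP orientation; "wrist_force": force on the tool from outside, world axes, zero at the start; "wrist_torque": the same for the moment, N m; "finger_gap": finger opening in m.
Only numpy, scipy, OpenCV 4.12 (cv2) and the standard library are available. Lean on these libraries where they do the work, as an engineer would, in place of code of your own. Each camera call takes 0.05 s, during which the arm holds its last target. There are 200 camera calls.

## Working session

There is one attempt and no reset: what is moved stays moved. The work goes in short steps, Python scripts to look and compute and a tool call to move; the robot and the scene stay as the last step left them, time stands still between calls to the robot, and variables do not carry over. Pictures are saved under pics/ and viewed, about 8 in all and at most 12, crops included, and the job is handed in when it is done.

Besides the shell and the picture viewer there is one more tool, called after ">>>" as a command line: name --pt "numbers of a row" for each row, then --argument value for the rest. step_arm: Moves the arm, as the interface text tells. Its arguments: {"type":"object","properties":{"steps":{"type":"array"},"newtons":{"type":"number"}},"required":["steps"]}

```bash
ls; mkdir -p pics; cat > h.py <<'E'
import numpy as np, cv2
from rig import manip
from scipy.spatial.transform import Rotation as Rn
def shot(n):
    return manip.read_camera(n)
def camR(p):
    o=np.array(p["orientation"],float)
    return Rn.from_euler('xyz',o).as_matrix() if o.shape==(3,) else (o if o.shape==(3,3) else Rn.from_quat(o).as_matrix())
def world(p,uv,z=None,d=None):
    """pixels -> world, by depth (d) or plane height z"""
    uv=np.atleast_2d(np.array(uv,float))
    s=np.c_[(uv[:,0]-p["cx"])/p["fx"],(uv[:,1]-p["cy"])/p["fy"]]
    u=s.copy()
    for _ in range(10): u=s/(1+p["k1"]*(u**2).sum(1,keepdims=True))
    ray=np.c_[u[:,0],-u[:,1],-np.ones(len(u))]@camR(p).T
    e=np.array(p["eye"])
    if z is not None: return e+ray*((z-e[2])/ray[:,2])[:,None]
    if d is None: d=p["z_map"][uv[:,1].astype(int),uv[:,0].astype(int)]
    return e+ray*np.atleast_1d(d)[:,None]
def cloud(p,mask):
    v,u=np.nonzero(mask&(p["z_map"]>0)); return world(p,np.c_[u,v])
def save(p,f,crop=None,k=1):
    im=p["color"][...,::-1]
    if crop: a,b,c,d=crop; im=im[b:d,a:c]
    cv2.imwrite("pics/"+f,cv2.resize(im,None,fx=k,fy=k,interpolation=cv2.INTER_CUBIC))
E
python3 - <<'E'
from h import *
print(manip.tip_extent, manip.read_state())
ims=[]
for n in("top","side"):
    p=shot(n); print(n,p["eye"],p["orientation"],p["fx"],p["k1"]); ims.append(p["color"])
    for l in("slider_mid","housing","rest_top","slot_mouth","objective","oil","slidebox"):
        for r in manip.silhouettes(p,l)[:3]:
            c=cloud(p,r["region"])
            print(l,round(r["conf"],2),np.round(r["extent"]),np.round(np.median(c,0),3) if len(c) else None)
    save(p,n+"0.png")
E
```

```text
pics
0.022 {'clock': 0.0, 'joint_positions': array([ 1.13048217,  0.41799109, -0.01029262,  1.61419076,  0.0046926 ,
        1.11070169, -0.05299053]), 'dq': array([-1.13804072e-03, -2.82762327e-05,  7.73700578e-04, -1.23673741e-04,
       -2.21475749e-04,  1.16787608e-03, -1.59407429e-03]), 'joint_efforts': array([-1.54923513e-03, -8.51261044e+01,  6.37736097e-01, -4.26001024e+01,
       -4.90627752e-02,  1.86866499e-02,  1.20252930e-04]), 'tool_pos': array([ 0.24254798, -0.57562237,  0.22680767]), 'orientation': array([-1.49886674,  1.5695292 ,  2.04154508]), 'wrist_force': array([0.2600275 , 0.45304243, 0.2993804 ]), 'wrist_torque': array([-0.02816038, -0.02610193, -0.03392074]), 'finger_gap': 0.09368123064646754}
top [0.45003526 0.08974807 1.5728981 ] [ 0.08382003  0.00483882 -1.58822305] 502.2681654503066 -0.11924126260020373
housing 0.93 [175. 210.  52.  46.] [0.539 0.547 0.047]
housing 0.9 [273. 254.  42.  39.] [0.405 0.241 0.047]
housing 0.75 [258. 180.  73.  69.] [0.632 0.273 0.067]
rest_top 0.83 [391. 231.  11.  19.] [ 0.463 -0.116  0.03 ]
slot_mouth 0.96 [261. 178.  73.  6
[... 357 characters left out ...]
884253791767952
slider_mid 0.62 [321. 189.  20.  18.] [0.57  0.146 0.043]
housing 0.94 [330. 172.  57.  46.] [0.628 0.228 0.063]
housing 0.73 [293. 138.  41.  29.] [0.532 0.525 0.04 ]
housing 0.72 [260. 184.  35.  35.] [0.398 0.197 0.043]
rest_top 0.74 [294. 257.  28.  19.] [ 0.461 -0.135  0.027]
rest_top 0.28 [319. 188.  16.  23.] [0.569 0.143 0.044]
slot_mouth 0.75 [332. 170.  61.  45.] [0.627 0.227 0.063]
slot_mouth 0.61 [289. 138.  45.  29.] [0.528 0.525 0.037]
slot_mouth 0.57 [260. 182.  36.  32.] [0.4   0.199 0.043]
objective 0.77 [383. 232.  10.  21.] [ 0.708 -0.074  0.025]
oil 0.71 [406. 262.  14.  26.] [ 0.72  -0.208  0.032]
slidebox 0.87 [374. 340.  52.  51.] [ 0.584 -0.427  0.036]
```

```bash
python3 - <<'E'
from h import *
p=shot("top"); save(p,"top1.png",(140,110,540,330),2)
p2=shot("side"); save(p2,"side1.png",(230,110,450,290),3)
# big housing fit: points near top z~66
m=np.zeros((400,640),bool); m[130:260,200:340]=1
v,u=np.nonzero(m); c=world(p,np.c_[u,v])
ok=abs(c[:,2]-.066)<.006
pts=(c[ok&(c[:,0]>.5)][:,:2]).astype(np.float32)
print(len(pts),cv2.minAreaRect(pts*1000))
s=(abs(c[:,2]-.047)<.008)&(c[:,0]>.47)
print(np.round(cv2.minAreaRect((c[s][:,:2]*1000).astype(np.float32)),1) if 0 else (s.sum(),cv2.minAreaRect((c[s][:,:2]*1000).astype(np.float32))))
m=np.zeros((400,640),bool); m[210:250,370:410]=1
c=cloud(p,m); c=c[abs(c[:,2]-.03)<.008]; print(cv2.minAreaRect((c[:,:2]*1000).astype(np.float32)),np.median(c,0))
E
```

```text
2257 ((632.1328735351562, 271.76336669921875), (191.55438232421875, 130.2577362060547), 63.31379699707031)
(np.int64(365), ((609.6072998046875, 235.25674438476562), (261.0367431640625, 139.2051239013672), 55.15143585205078))
((464.36102294921875, -116.98025512695312), (37.55778121948242, 58.72073745727539), 87.84017944335938) [ 0.46306577 -0.11722332  0.03018703]
```

View pics/top1.png

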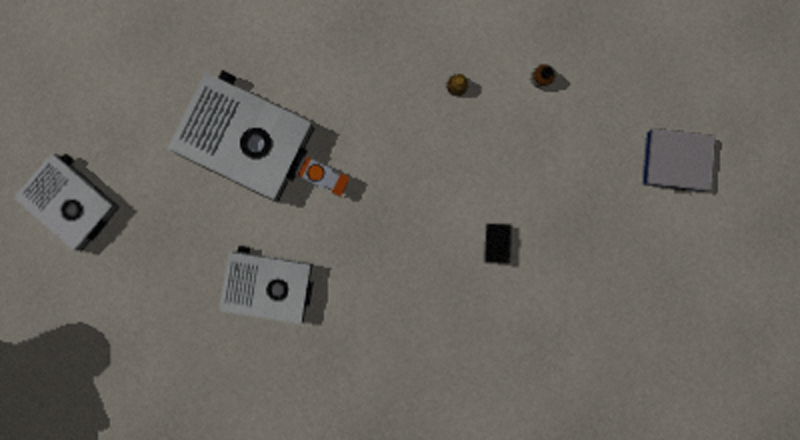

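View pics/side1.png

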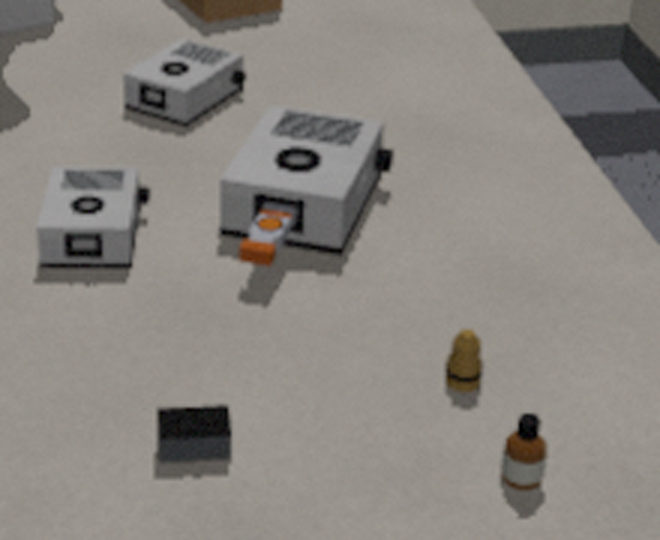

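The top view shows three housings: (258,180), (273,252) and (173,212). The one at (258,180) measures about 180x130 and 66 mm high and has the slider in it; the other two are only about 47 mm high, so it is the one meant. The side crop confirms this, with the slider's orange end out towards the camera. The block is at about (0.464,-0.117), with its short side along world y.

Next I refine the slot axis and the slider end.

```bash
python3 - <<'E'
from h import *
from scipy.optimize import least_squares
p=shot("top"); s=shot("side")
# housing: white pixels in top (z=.066), rectangle
g=p["color"].astype(int); 
m=np.zeros((400,640),np.uint8); m[140:215,222:300]=1
w=((g.min(2)>105)&(m>0)).astype(np.uint8); w=cv2.morphologyEx(w,cv2.MORPH_CLOSE,np.ones((9,9),np.uint8))
w=cv2.morphologyEx(w,cv2.MORPH_OPEN,np.ones((13,13),np.uint8))
k=max(cv2.findContours(w,0,1)[0],key=cv2.contourArea)[:,0]
r=cv2.minAreaRect((world(p,k,z=.066)[:,:2]*1000).astype(np.float32)); print("house",r)
for q,b,zz in((p,(285,180,325,215),.047),(s,(305,175,335,200),.047)):
    g=q["color"].astype(int)[...]; a,c,d,e=b
    o=(g[...,0]-g[...,2]>50); mm=np.zeros_like(o); mm[c:e,a:d]=1
    o&=mm
    v,u=np.nonzero(o); W=world(q,np.c_[u,v],z=zz)
    D=world(q,np.c_[u,v])
    print(len(v),cv2.minAreaRect((W[:,:2]*1000).astype(np.float32)), W.mean(0), D.mean(0))
    ax=np.array([np.cos(np.radians(63.4)),np.sin(np.radians(63.4))])
    for i in range(len(v)): pass
    t=W[:,:2]@ax; print(np.round(np.sort(t)[[0,1,2,-3,-2,-1]],4), "lat",np.round((W[:,:2]@[-ax[1],ax[0]]).mean(),4))
# depth cloud of slider
m=np.zeros((400,640),bool); m[185:215,290:325]=1
c=cloud(p,m); c=c[(c[:,2]>.041)&(c[:,2]<.054)]
for q in c: pass
t=c[:,:2]@ax; l=c[:,:2]@np.array([-ax[1],ax[0]])
print(len(c),"t",t.min(),t.max(),"lat",np.median(l),l.min(),l.max(),np.median(c[:,2]))
print("house lat",np.array(r[0])/1000@np.array([-ax[1],ax[0]]),"t",np.array(r[0])/1000@ax)
save(p,"top2.png",(225,140,325,215),8)
E
```

```text
house ((636.30224609375, 272.5753173828125), (234.0331573486328, 225.6704559326172), 89.04344940185547)
121 ((571.3508911132812, 150.27108764648438), (72.43592834472656, 31.382640838623047), 62.53622055053711) [0.57065903 0.14892837 0.047     ] [0.57066209 0.14892728 0.04697599]
[0.3538 0.3539 0.354  0.4252 0.4264 0.4265] lat -0.4436
118 ((564.5083618164062, 135.44827270507812), (99.28697204589844, 34.47576904296875), 68.54700469970703) [0.56222594 0.12645347 0.047     ] [0.56357767 0.13412417 0.04218129]
[0.3248 0.3257 0.3263 0.4218 0.4227 0.4237] lat -0.4461
231 t 0.3536812697841916 0.43275571779830035 lat -0.4437255353405349 -0.4595899591280603 -0.4274278498123999 0.04676396380965242
house lat -0.44690427377644154 t 0.5286344881963752
```

View pics/top2.png

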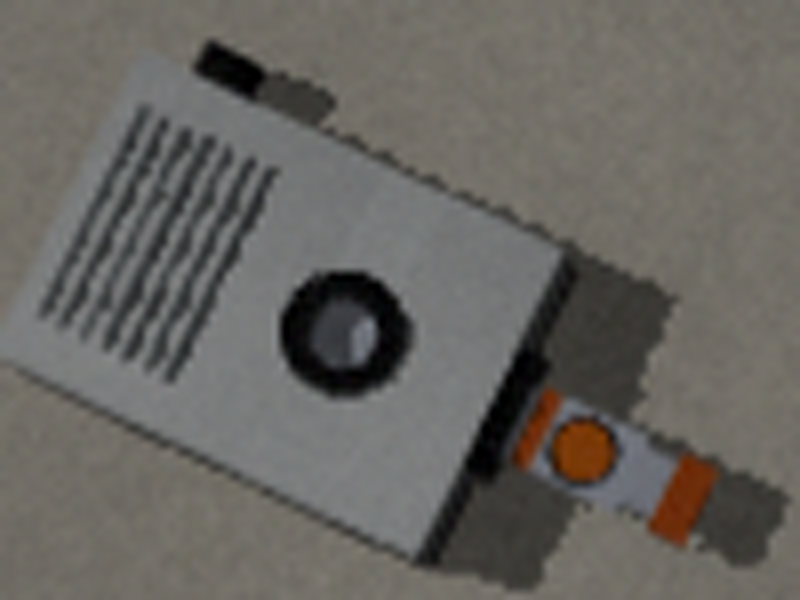

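View: slider out of the dark mouth at crop (500,420) with the orange end at (690,505), axis yaw about 63.3°. It is 76 mm out, which matches the description. Now a helper for the deltas, then moving.

```bash
cat >> h.py <<'E'
AX=np.array([np.cos(np.radians(63.3)),np.sin(np.radians(63.3))]); LT=np.array([-AX[1],AX[0]])
def delta(tx,ty,tz,yaw):
    """units (50 mm) in tool axes now, and turn about tool x to bring tool y to world yaw (deg)"""
    s=manip.read_state(); R=Rn.from_euler('xyz',s["orientation"]).as_matrix()
    d=R.T@(np.array([tx,ty,tz])-s["tool_pos"])/.05
    y=np.degrees(np.arctan2(R[1,1],R[0,1])); t=-((yaw-y+180)%360-180)
    R2=Rn.from_rotvec(R[:,0]*np.radians(t)).as_matrix()@R
    print("t",round(s["clock"],2),"pos",np.round(s["tool_pos"],4),"yaw",round(y,2),"tilt",np.round(R[:2,0],3),"units before turn",np.round(d,3),"after turn",np.round(R2.T@(np.array([tx,ty,tz])-s["tool_pos"])/.05,3),"turn",round(t,1),
      "F",np.round(s["wrist_force"],1),"gap",round(s["finger_gap"],4),"j7",round(s["joint_positions"][6],2))
E
python3 -c "
from h import *
delta(.575,.157,.16,-26.7)"
```

```text
t 1.0 pos [ 0.2427 -0.5759  0.2274] yaw -67.15 tilt [-0.  0.] units before turn [  1.349 -10.927 -11.817] after turn [  1.349  -0.648 -16.082] turn -40.5 F [-1.1 -0.9 -0.4] gap 0.0942 j7 -0.05
```

>>> step_arm --pt "0 0 0 -0.3 -10.1" --pt "0 0 0 -0.5 -10.1" --pt "0 0 0 -0.8 -10.1" --pt "0 0 0 -1 -10.2" --pt "0 0 0 -1 0" --pt "0 0 0 -1 0" --pt "0 0 0 -1 0" --pt "0 0 0 -1 0" --pt "0 0 0 -1 0" --pt "0 0 0 -1 0" --newtons 40

```text
clock: 2.25
tool_pos: [0.4718, -0.2196, 0.2277]
orientation: [1.334, 1.57, -0.702]
wrist_force: [0.9, -0.3, 0.7]
finger_gap: 0.094
```

```bash
python3 -c "
from h import *
delta(.575,.157,.16,-26.7)"
```

```text
t 2.25 pos [ 0.4718 -0.2196  0.2277] yaw -26.66 tilt [ 0. -0.] units before turn [ 1.352 -1.537 -7.658] after turn [ 1.352 -1.542 -7.656] turn 0.0 F [ 0.9 -0.3  0.7] gap 0.094 j7 -0.18
```

>>> step_arm --pt "0 0.1 -0.2 -1 0" --pt "0 0.15 -0.2 -1 0" --pt "0 0.15 -0.2 -1 0" --pt "0 0.2 -0.2 -1 0" --pt "0 0.2 -0.2 -1 0" --pt "0 0.2 -0.2 -1 0" --pt "0 0.2 -0.2 -1 0" --pt "0 0.15 -0.1 -0.5 0" --pt "0 0 0 0 0" --pt "0 0 0 0 0"

```text
clock: 3.5
tool_pos: [0.5725, 0.1468, 0.16]
orientation: [0.264, 1.57, -1.773]
wrist_force: [-0.3, -0.1, 0.6]
finger_gap: 0.0939
```

```bash
python3 -c "
from h import *
delta(.575,.157,.042,-26.7)
q=shot('side'); save(q,'s3.png',(270,120,400,220),6)"
```

```text
t 3.5 pos [0.5725 0.1468 0.16  ] yaw -26.69 tilt [-0. -0.] units before turn [ 2.361 -0.047 -0.206] after turn [ 2.361 -0.047 -0.206] turn 0.0 F [-0.3 -0.1  0.6] gap 0.0939 j7 -0.98
```

View pics/s3.png

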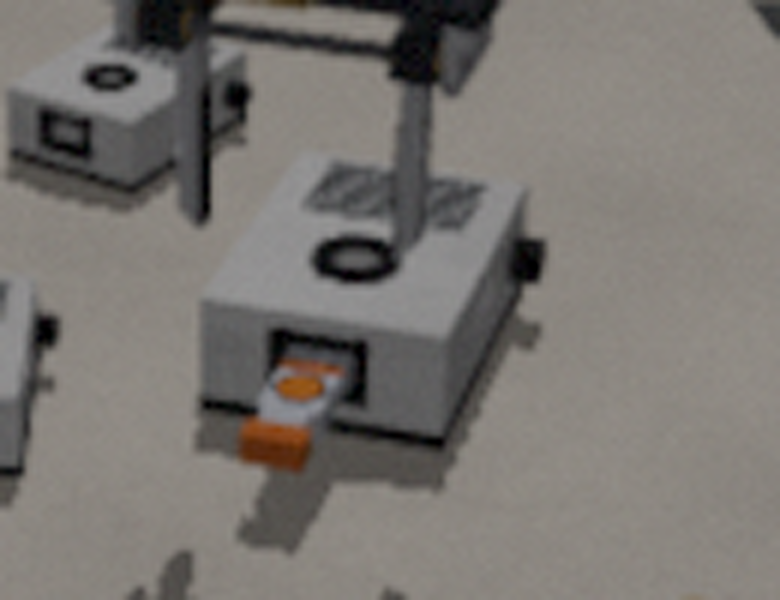

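The fingers straddle the slider axis, with the orange end at crop (280,440). I descend and close softly first.

>>> step_arm --pt "0 0.5 -0.05 -0.2 0" --pt "0 0.6 0 0 0" --pt "0 0.6 0 0 0" --pt "0 0.4 0 0 0" --pt "0 0.26 0 0 0" --pt "0.4 0 0 0 0" --pt "0.7 0 0 0 0" --pt "0.7 0 0 0 0" --pt "0.7 0 0 0 0" --pt "0.7 0 0 0 0" --newtons 5

```text
clock: 4.8
tool_pos: [0.5748, 0.1578, 0.0422]
orientation: [2.409, 1.571, 0.373]
wrist_force: [0.9, 0.9, -0.7]
finger_gap: 0.0475
```

```bash
python3 -c "
from h import *
delta(.575,.157,.042,-26.7); s=manip.read_state(); print(s['wrist_force'][:2]@LT,s['wrist_force'][:2]@AX,s['wrist_torque'])"
```

```text
t 4.8 pos [0.5748 0.1578 0.0422] yaw -26.65 tilt [0. 0.] units before turn [0.003 0.011 0.013] after turn [0.003 0.011 0.013] turn 0.1 F [ 0.9  0.9 -0.7] gap 0.0475 j7 -1.07
-0.4145104946314001 1.174844656689786 [-0.01709655 -0.06793379 -0.03226226]
```

>>> step_arm --pt "1 0 0 0 0" --pt "1 0 0 0 0" --pt "1 0 0 0 0" --pt "1 0 0 0 0" --pt "1 0 0 0 0" --newtons 5

```text
clock: 5.42
tool_pos: [0.5747, 0.1578, 0.042]
orientation: [-1.773, 1.571, 2.474]
wrist_force: [1.0, -0.2, 0.5]
finger_gap: 0.032
```

```bash
python3 -c "
from h import *
delta(.575,.157,.042,-26.7); s=manip.read_state(); print(s['wrist_force'][:2]@LT,s['wrist_force'][:2]@AX,s['wrist_torque'])"
```

```text
t 5.42 pos [0.5747 0.1578 0.042 ] yaw -26.65 tilt [-0.  0.] units before turn [-0.001  0.013  0.012] after turn [-0.001  0.013  0.012] turn 0.0 F [ 1.  -0.2  0.5] gap 0.032 j7 -1.07
-0.9551627494814705 0.25260943308264777 [-0.05678487 -0.00710941 -0.02966647]
```

Gripped (32 mm gap), side forces negligible. I firm the grip and draw out.

>>> step_arm --pt "1 0 0 0 0" --pt "1 0 0 0 0" --pt "1 0 0 0.05 0" --pt "1 0 0 0.15 0" --pt "1 0 0 0.2 0" --pt "1 0 0 0.2 0" --newtons 40

```text
clock: 6.18
tool_pos: [0.5608, 0.13, 0.0419]
orientation: [-0.427, 1.57, -2.464]
wrist_force: [0.2, -0.4, -1.7]
finger_gap: 0.0322
```

```bash
python3 -c "
from h import *
delta(.575,.157,.042,-26.7); s=manip.read_state(); print(s['wrist_force'][:2]@LT,s['wrist_force'][:2]@AX,s['wrist_torque'])"
```

```text
t 6.17 pos [0.5608 0.13   0.0419] yaw -26.67 tilt [-0. -0.] units before turn [-0.002  0.012 -0.61 ] after turn [-0.002  0.011 -0.61 ] turn 0.0 F [ 0.2 -0.4 -1.7] gap 0.0322 j7 -1.04
-0.4058571276319791 -0.29556809070585643 [-0.09710109  0.01202614 -0.00669811]
```

>>> step_arm --pt "1 0 0 0.3 0" --pt "1 0 0 0.35 0" --pt "1 0 0 0.4 0" --pt "1 0 0 0.4 0" --pt "1 0 0 0.5 0" --pt "1 -0.4 0 0.5 0" --pt "1 -0.6 0 0.5 -5" --pt "1 0 0 0.5 -10" --pt "1 0 0 0.5 -10" --pt "1 0 0 0 -10"

```text
clock: 7.42
tool_pos: [0.4798, -0.0513, 0.092]
orientation: [-0.368, 1.57, -1.79]
wrist_force: [-0.9, 1.0, -1.7]
finger_gap: 0.0318
```

```bash
python3 -c "
from h import *
delta(.4772,-.159,.092,17.5); s=manip.read_state(); print(s['joint_positions'].round(2))"
```

```text
t 7.42 pos [ 0.4798 -0.0513  0.092 ] yaw 8.51 tilt [-0.    -0.001] units before turn [ 1.000e-03 -3.710e-01  2.123e+00] after turn [ 1.000e-03 -6.980e-01  2.039e+00] turn -9.0 F [-0.9  1.  -1.7] gap 0.0318 j7 -0.12
[ 0.56  0.42 -0.61  2.06  0.35  0.76 -0.12]
```

>>> step_arm --pt "1 0 0 0 -9.5" --pt "1 0 0 0 -9.5" --pt "1 0 0 0 -9.5" --pt "1 0 0 0 -9.5" --pt "1 0 0 0 -9.5" --pt "1 0 0 0 -9.5" --pt "1 0 0 0 -9.5" --pt "1 0 0 0 0"

```text
clock: 8.43
tool_pos: [0.4803, -0.0493, 0.0918]
orientation: [2.725, 1.57, 2.46]
wrist_force: [-0.6, 0.1, -1.9]
finger_gap: 0.0315
```

```bash
python3 -c "
from h import *
delta(.5065,-.128,.060,75)
p=shot('top'); s=shot('side')
g=p['color'].astype(int); m=np.zeros((400,640),bool); m[190:270,340:440]=1
save(p,'t4.png',(330,160,450,280),5)
c=cloud(p,m); 
for lo,hi in((.055,.075),(.08,.11)):
  k=c[(c[:,2]>lo)&(c[:,2]<hi)]
  if len(k)>10: print(len(k),cv2.minAreaRect((k[:,:2]*1000).astype(np.float32)),np.median(k[:,2]))
save(s,'s4.png',(240,180,400,300),5)
"
```

```text
t 8.43 pos [ 0.4803 -0.0493  0.0918] yaw 74.77 tilt [-0.  0.] units before turn [ 0.635 -1.382  0.92 ] after turn [ 0.635 -1.386  0.914] turn -0.2 F [-0.6  0.1 -1.9] gap 0.0315 j7 0.87
231 ((391.4150390625, -23.750904083251953), (31.870752334594727, 77.09043884277344), 77.94760131835938) 0.09934064340135018
```

View pics/s4.png

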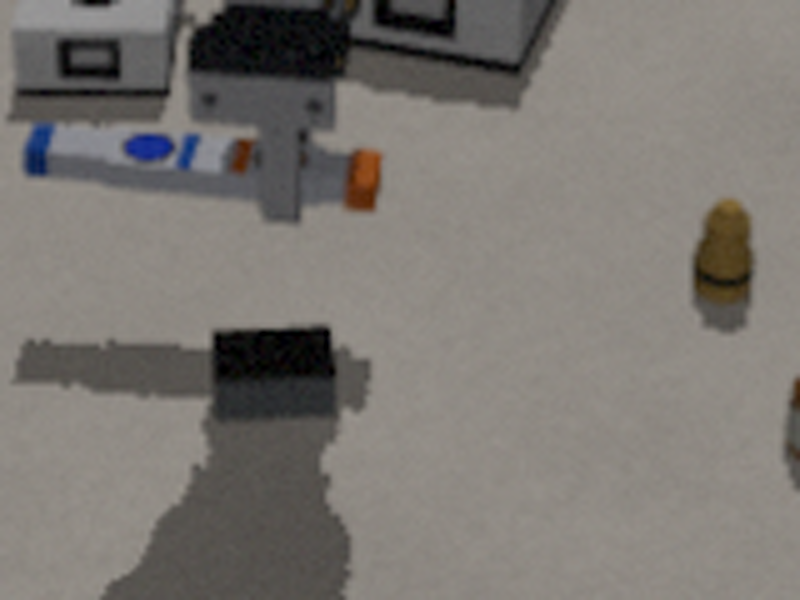

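Side view: slider held level, blue end at (40,150), orange at (365,180), parking block below at (272,350). Moving over the block and lowering.

>>> step_arm --pt "1 0 -0.45 0.3 0" --pt "1 0 -0.45 0.3 0" --pt "1 0 -0.48 0.32 0" --pt "1 0.3 0 0 0" --pt "1 0.3 0 0 0" --pt "1 0.2 0 0 0" --pt "1 0.1 0 0 0" --pt "1 0.05 0 0 0" --pt "1 0 0 0 0"

```text
clock: 9.65
tool_pos: [0.5073, -0.1271, 0.0446]
orientation: [0.286, 1.571, 0.022]
wrist_force: [0.8, 0.3, -0.6]
finger_gap: 0.0315
```

```bash
python3 -c "
from h import *
delta(.5065,-.128,.041,75)
"
```

```text
t 9.65 pos [ 0.5073 -0.1271  0.0446] yaw 74.85 tilt [0. 0.] units before turn [ 0.071 -0.022 -0.01 ] after turn [ 0.071 -0.022 -0.01 ] turn -0.1 F [ 0.8  0.3 -0.6] gap 0.0315 j7 0.96
```

>>> step_arm --pt "1 0.03 0 0 0" --pt "1 0.02 0 0 0" --pt "1 0 0 0 0"

```text
clock: 10.02
tool_pos: [0.5071, -0.1272, 0.0419]
orientation: [-3.057, 1.571, 2.961]
wrist_force: [-0.4, -0.2, -1.6]
finger_gap: 0.0321
```

>>> step_arm --pt "1 0.02 0 0 0" --pt "1 0 0 0 0" --pt "0.5 0 0 0 0" --pt "0.3 0 0 0 0" --pt "0.2 0 0 0 0" --pt "0.2 0 0 0 0" --pt "0.2 -0.5 0 0 0" --pt "0.2 -0.8 0 0 0" --pt "0.2 -0.3 0 0 0" --pt "0.2 0 0 0 0"

```text
clock: 11.28
tool_pos: [0.5074, -0.1275, 0.1213]
orientation: [-0.368, 1.569, -0.633]
wrist_force: [-0.5, -0.0, -0.4]
finger_gap: 0.0754
```

```bash
python3 -c "
from h import *
delta(.404,-.101,.12,-105)
p=shot('top'); save(p,'t5.png',(340,180,440,260),8)
m=np.zeros((400,640),bool); m[190:270,340:440]=1
q=shot('side'); save(q,'s5.png',(240,200,360,290),6)
c=cloud(p,m);k=c[(c[:,2]>.041)&(c[:,2]<.053)];print(len(k),cv2.minAreaRect((k[:,:2]*1000).astype(np.float32)),np.median(k[:,2]))
for z in (p,q):
  for r in manip.silhouettes(z,'slider_mid')[:2]:
    k=cloud(z,r['region']); print(round(r['conf'],2),r['extent'],np.median(k,0).round(3))
"
```

```text
t 11.28 pos [ 0.5074 -0.1275  0.1213] yaw 74.82 tilt [ 0.001 -0.001] units before turn [ 0.024 -0.029 -2.135] after turn [0.024 0.023 2.135] turn 179.8 F [-0.5 -0.  -0.4] gap 0.0754 j7 1.06
322 ((434.55462646484375, -106.5200424194336), (32.98357009887695, 114.87090301513672), 75.40177917480469) 0.04700296023205108
0.75 [386.5, 241.3, 15.2, 38.8] [ 0.433 -0.104  0.047]
0.76 [293.5, 244.1, 73.6, 12.0] [ 0.465 -0.125  0.044]
```

View pics/s5.png

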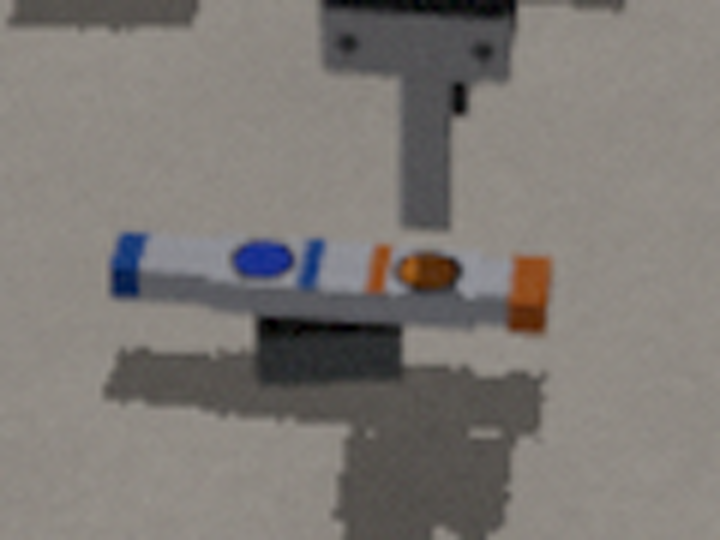

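The slider lies level on the block, hand clear above it: blue end at (128,265), orange at (528,295), block at (328,350). Turning the hand half round and moving to the blue nose.

>>> step_arm --pt "0.2 0 0 0 10" --pt "0.2 0 0 0 10" --pt "0.2 0 0 0 10" --pt "0.2 0 0 0 10" --pt "0.2 0 0 0 10" --pt "0.2 0 0 0 10" --pt "0.2 0 0 0 10" --pt "0.2 0 0 0 10" --pt "0.2 0 0 0 10" --pt "0.2 0 0 0 10"

```text
clock: 12.72
tool_pos: [0.5068, -0.1271, 0.12]
orientation: [-1.396, 1.569, 2.872]
wrist_force: [0.5, -0.0, -0.3]
finger_gap: 0.0753
```

>>> step_arm --pt "0.2 0 0 0 10" --pt "0.2 0 0 0 10" --pt "0.2 0 0 0 10" --pt "0.2 0 0 0 10" --pt "0.2 0 0 0 10" --pt "0.2 0 0 0 10" --pt "0.2 0 0 0 10" --pt "0.2 0 0 0 10" --pt "0.2 0 0 0 0" --pt "0.2 0 0 0 0"

```text
clock: 13.98
tool_pos: [0.507, -0.127, 0.1205]
orientation: [0.113, 1.57, 2.995]
wrist_force: [0.4, -0.3, -0.8]
finger_gap: 0.0754
```

```bash
python3 -c "
from h import *
delta(.405,-.1003,.041,-105.2)
"
```

```text
t 13.97 pos [ 0.507  -0.127   0.1205] yaw -104.9 tilt [-0.001  0.   ] units before turn [1.592 0.008 2.107] after turn [1.592 0.019 2.107] turn 0.3 F [ 0.4 -0.3 -0.8] gap 0.0754 j7 -1.73
```

>>> step_arm --pt "0.2 0 0 0.7 0.3" --pt "0.2 0 0 0.7 0" --pt "0.2 0.1 0 0.7 0" --pt "0.2 0.5 0 0 0" --pt "0.2 0.5 0 0 0" --pt "0.2 0.3 0 0 0" --pt "0.2 0.19 0.02 0 0" --pt "0.2 0 0 0 0"

```text
clock: 14.98
tool_pos: [0.4054, -0.1004, 0.0411]
orientation: [-0.063, 1.57, 2.81]
wrist_force: [-0.1, -0.1, 0.2]
finger_gap: 0.0753
```

```bash
python3 -c "
from h import *
delta(.405,-.1003,.041,-105.2)
"
```

```text
t 14.97 pos [ 0.4054 -0.1004  0.0411] yaw -105.39 tilt [-0.001  0.   ] units before turn [0.003 0.    0.008] after turn [0.003 0.    0.008] turn -0.2 F [-0.1 -0.1  0.2] gap 0.0753 j7 -1.79
```

>>> step_arm --pt "1 0 0 0 0" --pt "1 0 0 0 0" --pt "1 0 0 0 0" --pt "1 0 0 0 0" --pt "1 0 0 0 0" --pt "1 0 0 0 0" --pt "1 0 0 0 0" --newtons 45

```text
clock: 15.85
tool_pos: [0.4056, -0.1004, 0.0415]
orientation: [-0.189, 1.571, 2.683]
wrist_force: [-0.4, -0.2, 1.6]
finger_gap: 0.0243
```

>>> step_arm --pt "1 -0.2 0 0 0" --pt "1 -0.4 0 0 0" --pt "1 -0.4 0 0 0" --pt "1 0 0 0 0"

```text
clock: 16.35
tool_pos: [0.4064, -0.1006, 0.0929]
orientation: [3.14, 1.568, -0.272]
wrist_force: [-0.8, -0.2, -1.8]
finger_gap: 0.0239
```

```bash
python3 -c "
from h import *
delta(.405,-.1003,.041,-26.7)
p=shot('top')
m=np.zeros((400,640),bool); m[190:270,340:440]=1
c=cloud(p,m);k=c[(c[:,2]>.085)&(c[:,2]<.112)];print(len(k),cv2.minAreaRect((k[:,:2]*1000).astype(np.float32)),np.median(k[:,2]))
A=np.c_[k[:,:2],np.ones(len(k))]; print(np.linalg.lstsq(A,k[:,2],rcond=None)[0])
print(manip.read_state()['joint_positions'].round(2))
"
```

```text
t 16.35 pos [ 0.4064 -0.1006  0.0929] yaw -105.46 tilt [ 0.002 -0.001] units before turn [1.037 0.002 0.031] after turn [ 1.037 -0.03   0.008] turn -78.8 F [-0.8 -0.2 -1.8] gap 0.0239 j7 -1.76
346 ((508.5531005859375, -126.354736328125), (32.26171112060547, 93.56243133544922), 74.73883056640625) 0.09822066595342804
[-0.01387739 -0.03848908  0.10028017]
[ 0.36  0.27 -0.21  2.22  0.09  0.67 -1.76]
```

Held level, slider axis in line with the hand, orange end 152 mm ahead of the TCP. Turning and moving in front of the slot.

>>> step_arm --pt "1 0 0 0 -5" --pt "1 0 0 0 -9" --pt "1 0 0 0 -9" --pt "1 0 0 0 -9" --pt "1 0 0 0 -9" --pt "1 0 0 0 -9" --pt "1 0 0 0 -9" --pt "1 0 0 0 -9" --pt "1 0 0 0 -8" --pt "1 0 0 0 -2.8"

```text
clock: 17.65
tool_pos: [0.4052, -0.1003, 0.0908]
orientation: [-1.696, 1.569, 2.554]
wrist_force: [-0.9, 0.4, -0.9]
finger_gap: 0.0245
```

```bash
python3 -c "
from h import *
delta(.5086,.0263,.043,-26.67)
"
```

```text
t 17.65 pos [ 0.4052 -0.1003  0.0908] yaw -26.47 tilt [-0.001  0.001] units before turn [ 0.955  0.724 -3.187] after turn [ 0.955  0.713 -3.19 ] turn 0.2 F [-0.9  0.4 -0.9] gap 0.0245 j7 -0.49
```

>>> step_arm --pt "1 0 0.18 -0.8 0.2" --pt "1 0 0.18 -0.8 0" --pt "1 0 0.18 -0.8 0" --pt "1 0 0.17 -0.79 0" --pt "1 0.3 0 0 0" --pt "1 0.4 0 0 0" --pt "1 0.25 0 0 0" --pt "1 0 0 0 0" --pt "1 0 0 0 0"

```text
clock: 18.77
tool_pos: [0.5094, 0.0259, 0.0443]
orientation: [2.26, 1.57, 0.22]
wrist_force: [-0.8, 0.5, -0.7]
finger_gap: 0.0244
```

```bash
python3 -c "
from h import *
delta(.5086,.0263,.043,-26.67)
s=manip.read_state(); print(s['wrist_torque'])
p=shot('top')
m=np.zeros((400,640),bool); m[170:240,280:360]=1
c=cloud(p,m);k=c[(c[:,2]>.041)&(c[:,2]<.055)&(c[:,:2]@AX<.425)]
t=k[:,:2]@AX; l=k[:,:2]@LT; print(len(k),t.min(),t.max(),np.median(l),np.polyfit(t,l,1),np.polyfit(t,k[:,2],1),np.median(k[:,2]))
save(p,'t6.png',(270,160,350,220),10)
"
```

```text
t 18.77 pos [0.5094 0.0259 0.0443] yaw -26.86 tilt [0. 0.] units before turn [ 0.026 -0.018  0.   ] after turn [ 0.026 -0.018 -0.   ] turn -0.2 F [-0.8  0.5 -0.7] gap 0.0244 j7 -0.88
[-0.13514307 -0.03587231  0.02844894]
226 0.32767094728521434 0.40576539063539735 -0.44189842196759943 [-0.03672187 -0.42852369] [-0.00034544  0.04948425] 0.04967511023052018
```

View pics/t6.png

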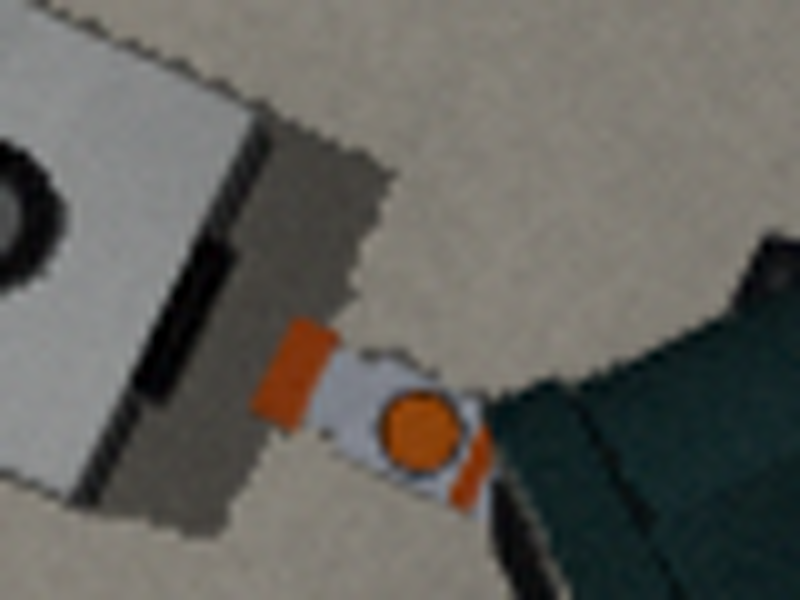

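Top view: slider's orange end at (295,373), in line with the mouth at (188,320). It sits about 2 mm high, so I lower it and start in gently.

>>> step_arm --pt "1 0.035 0 0 -0.2" --pt "1 0 0 -0.1 0" --pt "1 0 0 -0.15 0" --pt "1 0 0 -0.15 0" --pt "1 0 0 -0.1 0" --pt "1 0 0 -0.08 0" --pt "1 0 0 -0.06 0" --pt "1 0 0 0 0"

```text
clock: 19.82
tool_pos: [0.5236, 0.0547, 0.0422]
orientation: [-1.922, 1.571, 2.325]
wrist_force: [-0.2, -0.1, -1.8]
finger_gap: 0.0239
```

```bash
cat >> h.py <<'E'
def feel():
    delta(.5747,.1578,.0425,-26.67)
    s=manip.read_state(); f=s['wrist_force']; print("axial",round(f[:2]@AX,1),"lat",round(f[:2]@LT,1),"z",round(f[2],1),"tq",s['wrist_torque'].round(2),"t",round(s['tool_pos'][:2]@AX,4),"end t",round(s['tool_pos'][:2]@AX+.152,4))
E
python3 -c "
from h import *
feel()"
```

```text
t 19.82 pos [0.5236 0.0547 0.0422] yaw -26.64 tilt [-0.  0.] units before turn [-0.007 -0.011 -2.3  ] after turn [-0.007 -0.012 -2.3  ] turn 0.0 F [-0.2 -0.1 -1.8] gap 0.0239 j7 -0.93
axial -0.2 lat 0.1 z -1.8 tq [-0.12 -0.01 -0.  ] t 0.2842 end t 0.4362
```

>>> step_arm --pt "1 0 -0.01 -0.08 0" --pt "1 0 0 -0.08 0" --pt "1 0 0 -0.08 0" --pt "1 0 0 -0.08 0"

```text
clock: 20.32
tool_pos: [0.5305, 0.0693, 0.0422]
orientation: [-1.252, 1.571, 2.996]
wrist_force: [0.7, -1.2, -0.8]
finger_gap: 0.0243
```

```bash
python3 -c "
from h import *
feel()"
```

```text
t 20.32 pos [0.5305 0.0693 0.0422] yaw -26.65 tilt [-0.  0.] units before turn [-0.006 -0.003 -1.978] after turn [-0.006 -0.004 -1.978] turn 0.0 F [ 0.7 -1.2 -0.8] gap 0.0243 j7 -0.96
axial -0.8 lat -1.1 z -0.8 tq [-0.12 -0.07  0.  ] t 0.3003 end t 0.4523
```

>>> step_arm --pt "1 0 0 -0.1 0" --pt "1 0 0 -0.1 0" --pt "1 0 0 -0.1 0" --pt "1 0 0 -0.1 0" --pt "1 0 0 -0.1 0"

```text
clock: 20.95
tool_pos: [0.5417, 0.0918, 0.0422]
orientation: [-1.698, 1.571, 2.55]
wrist_force: [0.2, -0.6, -0.6]
finger_gap: 0.0238
```

```bash
python3 -c "
from h import *
feel()"
```

```text
t 20.95 pos [0.5417 0.0918 0.0422] yaw -26.65 tilt [-0.  0.] units before turn [-0.006 -0.002 -1.476] after turn [-0.006 -0.002 -1.476] turn 0.0 F [ 0.2 -0.6 -0.6] gap 0.0238 j7 -0.99
axial -0.5 lat -0.5 z -0.6 tq [-0.16 -0.03 -0.05] t 0.3254 end t 0.4774
```

>>> step_arm --pt "1 0 0 -0.1 0" --pt "1 0 0 -0.1 0" --pt "1 0 0 -0.1 0" --pt "1 0 0 -0.1 0"

```text
clock: 21.45
tool_pos: [0.5507, 0.1096, 0.0422]
orientation: [-1.424, 1.571, 2.823]
wrist_force: [0.3, -1.1, 0.8]
finger_gap: 0.0238
```

```bash
python3 -c "
from h import *
feel()"
```

```text
t 21.45 pos [0.5507 0.1096 0.0422] yaw -26.65 tilt [-0.  0.] units before turn [-0.006 -0.003 -1.077] after turn [-0.006 -0.003 -1.077] turn 0.0 F [ 0.3 -1.1  0.8] gap 0.0238 j7 -1.02
axial -0.9 lat -0.7 z 0.8 tq [-0.23 -0.01 -0.03] t 0.3453 end t 0.4973
```

>>> step_arm --pt "1 0 0 -0.05 0" --pt "1 0 0 -0.05 0" --pt "1 0 0 -0.05 0" --pt "1 0 0 -0.04 0" --pt "1 0 0 -0.04 0" --pt "1 0 0 -0.04 0"

```text
clock: 22.2
tool_pos: [0.5566, 0.1215, 0.0422]
orientation: [-1.223, 1.571, 3.024]
wrist_force: [0.1, -0.5, 1.2]
finger_gap: 0.0238
```

```bash
python3 -c "
from h import *
feel()"
```

```text
t 22.2 pos [0.5566 0.1215 0.0422] yaw -26.65 tilt [-0.  0.] units before turn [-0.006 -0.003 -0.812] after turn [-0.006 -0.003 -0.812] turn 0.0 F [ 0.1 -0.5  1.2] gap 0.0238 j7 -1.04
axial -0.4 lat -0.3 z 1.2 tq [-0.29 -0.02 -0.05] t 0.3586 end t 0.5106
```

>>> step_arm --pt "1 0 0 -0.04 0" --pt "1 0 0 -0.04 0" --pt "1 0 0 -0.04 0" --pt "1 0 0 -0.04 0"

```text
clock: 22.7
tool_pos: [0.5599, 0.1281, 0.0421]
orientation: [-0.362, 1.57, -2.398]
wrist_force: [-3.0, -7.9, 4.3]
finger_gap: 0.0241
```

```bash
python3 -c "
from h import *
feel()"
```

```text
t 22.7 pos [0.5599 0.1281 0.0421] yaw -26.67 tilt [-0.001 -0.001] units before turn [-0.01  -0.002 -0.663] after turn [-0.01  -0.002 -0.663] turn 0.0 F [-3.  -7.9  4.3] gap 0.0241 j7 -1.05
axial -8.4 lat -0.9 z 4.3 tq [-1.81  0.82 -0.09] t 0.3661 end t 0.5181
```

Pin resistance has started (8 N axial). Continuing in smaller steps.

>>> step_arm --pt "1 0 0 -0.03 0" --pt "1 0 0 -0.03 0" --pt "1 0 0 -0.03 0" --pt "1 0 0 -0.03 0"

```text
clock: 23.2
tool_pos: [0.5625, 0.133, 0.042]
orientation: [-0.238, 1.569, -2.274]
wrist_force: [-3.0, -7.9, 3.6]
finger_gap: 0.0244
```

```bash
python3 -c "
from h import *
feel()"
```

```text
t 23.2 pos [0.5625 0.133  0.042 ] yaw -26.69 tilt [-0.001 -0.001] units before turn [-0.011 -0.005 -0.553] after turn [-0.011 -0.005 -0.553] turn -0.0 F [-3.  -7.9  3.6] gap 0.0244 j7 -1.05
axial -8.4 lat -0.9 z 3.6 tq [-1.31  0.49  0.02] t 0.3716 end t 0.5236
```

>>> step_arm --pt "1 0 0 -0.03 0" --pt "1 0 0 -0.03 0" --pt "1 0 0 -0.03 0"

```text
clock: 23.58
tool_pos: [0.5646, 0.1371, 0.042]
orientation: [-0.223, 1.569, -2.259]
wrist_force: [-3.1, -6.2, 4.2]
finger_gap: 0.0243
```

```bash
python3 -c "
from h import *
feel()"
```

```text
t 23.57 pos [0.5646 0.1371 0.042 ] yaw -26.68 tilt [-0.001 -0.001] units before turn [-0.01  -0.005 -0.462] after turn [-0.01  -0.005 -0.462] turn -0.0 F [-3.1 -6.2  4.2] gap 0.0243 j7 -1.06
axial -6.9 lat -0.0 z 4.2 tq [-1.33  0.58 -0.  ] t 0.3761 end t 0.5281
```

>>> step_arm --pt "1 0 0 -0.025 0" --pt "1 0 0 -0.025 0" --pt "1 0 0 -0.025 0" --pt "1 0 0 -0.025 0" --pt "1 0 0 -0.025 0" --pt "1 0 0 -0.025 0"

```text
clock: 24.32
tool_pos: [0.5679, 0.1438, 0.042]
orientation: [-0.255, 1.569, -2.292]
wrist_force: [-4.0, -6.6, 4.5]
finger_gap: 0.0243
```

```bash
python3 -c "
from h import *
feel()"
```

```text
t 24.32 pos [0.5679 0.1438 0.042 ] yaw -26.68 tilt [-0.001 -0.001] units before turn [-0.01  -0.004 -0.312] after turn [-0.01  -0.004 -0.312] turn -0.0 F [-4.  -6.6  4.5] gap 0.0243 j7 -1.07
axial -7.6 lat 0.6 z 4.5 tq [-1.38  0.68 -0.01] t 0.3836 end t 0.5356
```

>>> step_arm --pt "1 0 0 -0.02 0" --pt "1 0 0 0 0"

```text
clock: 24.58
tool_pos: [0.5684, 0.1448, 0.0421]
orientation: [-0.217, 1.569, -2.253]
wrist_force: [-2.7, -5.4, 3.8]
finger_gap: 0.0242
```

```bash
python3 -c "
from h import *
feel()"
```

```text
t 24.57 pos [0.5684 0.1448 0.0421] yaw -26.68 tilt [-0.001 -0.001] units before turn [-0.008 -0.004 -0.289] after turn [-0.008 -0.004 -0.289] turn -0.0 F [-2.7 -5.4  3.8] gap 0.0242 j7 -1.07
axial -6.0 lat 0.0 z 3.8 tq [-1.15  0.56 -0.02] t 0.3848 end t 0.5368
```

>>> step_arm --pt "1 0 0 -0.02 0" --pt "1 0 0 0 0"

```text
clock: 24.82
tool_pos: [0.5689, 0.1458, 0.0421]
orientation: [-0.217, 1.569, -2.254]
wrist_force: [-2.6, -5.3, 5.2]
finger_gap: 0.0238
```

>>> step_arm --pt "1 0 0 -0.01 0" --pt "1 0 0 0 0"

```text
clock: 25.08
tool_pos: [0.5691, 0.1462, 0.0421]
orientation: [-0.227, 1.569, -2.263]
wrist_force: [-3.5, -5.0, 5.2]
finger_gap: 0.0241
```

>>> step_arm --pt "1 0 0 -0.02 0" --pt "1 0 0 0 0"

```text
clock: 25.32
tool_pos: [0.5697, 0.1473, 0.0422]
orientation: [-0.194, 1.57, -2.231]
wrist_force: [-2.8, -5.7, 4.3]
finger_gap: 0.0243
```

>>> step_arm --pt "1 0 0 -0.01 0" --pt "1 0 0 0 0"

```text
clock: 25.58
tool_pos: [0.5699, 0.1477, 0.0422]
orientation: [-0.166, 1.57, -2.202]
wrist_force: [-2.3, -3.7, 3.9]
finger_gap: 0.0242
```

>>> step_arm --pt "1 0 0 -0.015 0" --pt "1 0 0 0 0"

```text
clock: 25.82
tool_pos: [0.5703, 0.1486, 0.0422]
orientation: [-0.214, 1.57, -2.251]
wrist_force: [-2.0, -4.1, 4.2]
finger_gap: 0.0242
```

```bash
python3 -c "
from h import *
feel()"
```

```text
t 25.82 pos [0.5703 0.1486 0.0422] yaw -26.66 tilt [-0. -0.] units before turn [-0.007 -0.004 -0.204] after turn [-0.007 -0.004 -0.204] turn 0.0 F [-2.  -4.1  4.2] gap 0.0242 j7 -1.07
axial -4.5 lat -0.0 z 4.2 tq [-0.89  0.26  0.02] t 0.389 end t 0.541
```

>>> step_arm --pt "1 0 0 -0.015 0" --pt "1 0 0 0 0"

```text
clock: 26.08
tool_pos: [0.5708, 0.1496, 0.0422]
orientation: [-3.135, 1.571, 1.113]
wrist_force: [-1.1, -2.7, 3.6]
finger_gap: 0.0243
```

>>> step_arm --pt "1 0 0 -0.01 0" --pt "1 0 0 0 0"

```text
clock: 26.32
tool_pos: [0.571, 0.1502, 0.0422]
orientation: [-3.133, 1.57, 1.115]
wrist_force: [-1.0, -2.5, 3.4]
finger_gap: 0.0238
```

>>> step_arm --pt "1 0 0 -0.01 0" --pt "1 0 0 0 0"

```text
clock: 26.58
tool_pos: [0.5712, 0.1506, 0.0422]
orientation: [-2.856, 1.571, 1.392]
wrist_force: [-0.6, -2.8, 2.8]
finger_gap: 0.0243
```

>>> step_arm --pt "1 0 0 -0.01 0" --pt "1 0 0 0 0"

```text
clock: 26.82
tool_pos: [0.5714, 0.151, 0.0422]
orientation: [-2.738, 1.571, 1.509]
wrist_force: [0.2, -2.4, 3.9]
finger_gap: 0.0242
```

>>> step_arm --pt "1 0 0 -0.01 0" --pt "1 0 0 0 0"

```text
clock: 27.08
tool_pos: [0.5717, 0.1514, 0.0422]
orientation: [3.127, 1.571, 1.091]
wrist_force: [-0.3, -2.5, 4.3]
finger_gap: 0.0242
```

>>> step_arm --pt "1 0 0 -0.01 0" --pt "1 0 0 0 0"

```text
clock: 27.32
tool_pos: [0.5719, 0.1518, 0.0422]
orientation: [-2.663, 1.571, 1.584]
wrist_force: [-1.4, -2.8, 3.6]
finger_gap: 0.0242
```

>>> step_arm --pt "1 0 0 -0.01 0" --pt "1 0 0 0 0"

```text
clock: 27.58
tool_pos: [0.5721, 0.1523, 0.0422]
orientation: [-2.302, 1.571, 1.946]
wrist_force: [-1.7, -2.3, 3.7]
finger_gap: 0.0241
```

>>> step_arm --pt "1 0 0 -0.01 0" --pt "1 0 0 0 0"

```text
clock: 27.82
tool_pos: [0.5722, 0.1526, 0.0422]
orientation: [-0.537, 1.571, -2.573]
wrist_force: [-1.7, -3.7, 5.6]
finger_gap: 0.0241
```

```bash
python3 -c "
from h import *
feel()"
```

```text
t 27.82 pos [0.5722 0.1526 0.0422] yaw -26.65 tilt [-0. -0.] units before turn [-0.006 -0.002 -0.115] after turn [-0.006 -0.003 -0.115] turn 0.0 F [-1.7 -3.7  5.6] gap 0.0241 j7 -1.08
axial -4.1 lat -0.2 z 5.6 tq [-0.75  0.26 -0.05] t 0.3935 end t 0.5455
```

>>> step_arm --pt "1 0 0 -0.01 0" --pt "1 0 0 0 0"

```text
clock: 28.08
tool_pos: [0.5723, 0.1526, 0.0422]
orientation: [-0.25, 1.57, -2.287]
wrist_force: [-3.0, -6.3, 7.7]
finger_gap: 0.0236
```

>>> step_arm --pt "1 0 0 -0.01 0" --pt "1 0 0 0 0"

```text
clock: 28.32
tool_pos: [0.5723, 0.1526, 0.0421]
orientation: [-0.254, 1.569, -2.291]
wrist_force: [-5.6, -7.1, 10.3]
finger_gap: 0.0242
```

The advance has stopped at t=0.3935 and the force is rising from 4 to 9 N, after the pin load fell away. That looks like the stop. I ease off and check with a picture and a light tug.

>>> step_arm --pt "1 -0.01 0 0.03 0" --pt "1 0 0 0 0"

```text
clock: 28.58
tool_pos: [0.572, 0.1524, 0.0426]
orientation: [-2.272, 1.57, 1.975]
wrist_force: [-0.4, -1.3, -0.8]
finger_gap: 0.0245
```

>>> step_arm --pt "1 0 0 0.02 0" --pt "1 0 0 0 0"

```text
clock: 28.82
tool_pos: [0.5715, 0.1515, 0.0426]
orientation: [-2.308, 1.571, 1.94]
wrist_force: [0.4, -0.1, -0.7]
finger_gap: 0.0241
```

>>> step_arm --pt "1 0 0 0.02 0" --pt "1 0 0 0 0"

```text
clock: 29.08
tool_pos: [0.5711, 0.1505, 0.0427]
orientation: [-1.992, 1.571, 2.255]
wrist_force: [0.2, 0.7, 0.0]
finger_gap: 0.0242
```

```bash
python3 -c "
from h import *
feel()"
```

```text
t 29.07 pos [0.5711 0.1505 0.0427] yaw -26.65 tilt [-0.  0.] units before turn [ 0.004 -0.002 -0.163] after turn [ 0.004 -0.002 -0.163] turn 0.0 F [0.2 0.7 0. ] gap 0.0242 j7 -1.07
axial 0.7 lat 0.2 z 0.0 tq [-0.04 -0.19 -0.11] t 0.391 end t 0.543
```

>>> step_arm --pt "1 0 0 0.02 0" --pt "1 0 0 0 0"

```text
clock: 29.32
tool_pos: [0.5708, 0.15, 0.0428]
orientation: [2.995, 1.57, 0.959]
wrist_force: [2.1, 3.4, -1.1]
finger_gap: 0.024
```

>>> step_arm --pt "1 0 0 0.02 0" --pt "1 0 0 0 0"

```text
clock: 29.58
tool_pos: [0.5705, 0.1494, 0.0429]
orientation: [2.962, 1.569, 0.927]
wrist_force: [3.1, 5.9, -1.4]
finger_gap: 0.0241
```

>>> step_arm --pt "1 0 0 0.02 0" --pt "1 0 0 0 0"

```text
clock: 29.82
tool_pos: [0.5701, 0.1485, 0.0429]
orientation: [2.965, 1.57, 0.93]
wrist_force: [2.5, 5.8, -0.6]
finger_gap: 0.0242
```

```bash
python3 -c "
from h import *
feel()"
```

```text
t 29.82 pos [0.5701 0.1485 0.0429] yaw -26.62 tilt [0.001 0.001] units before turn [ 0.009 -0.001 -0.208] after turn [ 0.009 -0.001 -0.208] turn 0.0 F [ 2.5  5.8 -0.6] gap 0.0242 j7 -1.07
axial 6.3 lat 0.4 z -0.6 tq [ 1.07 -0.59 -0.07] t 0.3888 end t 0.5408
```

The tug met about 6.5 N, so the pin is in the notch. Pushing gently back home.

>>> step_arm --pt "1 0 0 -0.03 0" --pt "1 0 0 -0.03 0" --pt "1 0 0 -0.02 0" --pt "1 0 0 -0.01 0" --pt "1 0 0 -0.01 0" --pt "1 0 0 0 0"

```text
clock: 30.58
tool_pos: [0.572, 0.1523, 0.0427]
orientation: [-2.224, 1.571, 2.023]
wrist_force: [0.9, -0.3, -0.3]
finger_gap: 0.0237
```

>>> step_arm --pt "1 0 0 -0.01 0" --pt "1 0 0 0 0"

```text
clock: 30.82
tool_pos: [0.5722, 0.1526, 0.0426]
orientation: [-0.812, 1.57, -2.848]
wrist_force: [-0.5, -1.6, -0.6]
finger_gap: 0.0241
```

>>> step_arm --pt "1 0 0 -0.01 0" --pt "1 0 0 0 0"

```text
clock: 31.08
tool_pos: [0.5722, 0.1526, 0.0425]
orientation: [-0.37, 1.57, -2.407]
wrist_force: [-2.9, -5.7, 0.1]
finger_gap: 0.0242
```

>>> step_arm --pt "1 0 0 -0.01 0" --pt "1 0 0 0 0"

```text
clock: 31.32
tool_pos: [0.5722, 0.1527, 0.0425]
orientation: [-0.339, 1.569, -2.375]
wrist_force: [-4.5, -6.6, 1.8]
finger_gap: 0.0239
```

Firm against the stop at about 8 N. Opening the gripper and lifting clear.

>>> step_arm --pt "0.5 0 0 0 0" --pt "0.3 0 0 0 0" --pt "0.2 0 0 0 0" --pt "0.2 0 0 0 0" --pt "0.2 -0.3 0 0 0" --pt "0.2 -0.6 0 0 0" --pt "0.2 -0.8 0 0.3 0" --pt "0.2 -0.8 0 0.8 0" --pt "0.2 0 0 0.8 0" --pt "0.2 0 0 0.8 0"

```text
clock: 32.58
tool_pos: [0.5118, 0.0319, 0.1692]
orientation: [1.888, 1.569, -0.148]
wrist_force: [1.1, -0.1, -1.0]
finger_gap: 0.0752
```

>>> step_arm --pt "0.2 0 0 0.8 0" --pt "0.2 0 0 0.8 0" --pt "0.2 0 0 0 0" --pt "0.2 0 0 0 0"

```text
clock: 33.08
tool_pos: [0.4767, -0.0381, 0.1685]
orientation: [2.019, 1.57, -0.017]
wrist_force: [0.9, 0.3, -0.1]
finger_gap: 0.0752
```

```bash
python3 -c "
from h import *
feel()
p=shot('top'); s=shot('side')
m=np.zeros((400,640),bool); m[180:225,285:340]=1
c=cloud(p,m);k=c[(c[:,2]>.041)&(c[:,2]<.054)]
t=k[:,:2]@AX; l=k[:,:2]@LT; print(len(k),t.min(),t.max(),np.median(l),l.min(),l.max(),np.median(k[:,2]))
for n in('objective','oil','slidebox'):
  for z in(p,s):
    r=manip.silhouettes(z,n)
    if r: print(n,r[0]['extent'],np.median(cloud(z,r[0]['region']),0).round(3))
a=cv2.resize(s['color'][130:230,270:370],None,fx=4,fy=4);b=cv2.resize(p['color'][140:240,230:330],None,fx=4,fy=4)
cv2.imwrite('pics/e.png',np.hstack([a,b])[...,::-1])
"
```

```text
t 33.08 pos [ 0.4767 -0.0381  0.1685] yaw -26.64 tilt [ 0.001 -0.   ] units before turn [ 2.522 -0.008 -4.381] after turn [ 2.522 -0.01  -4.381] turn 0.0 F [ 0.9  0.3 -0.1] gap 0.0752 j7 -0.59
axial 0.7 lat -0.6 z -0.1 tq [-0.02 -0.03  0.02] t 0.1801 end t 0.3321
184 0.36705569279211214 0.44194830369729415 -0.4433138104081867 -0.4759482728794937 -0.4263083396537531 0.04851908293796481
objective [383.5, 230.4, 9.8, 16.7] [ 0.707 -0.074  0.026]
oil [411.7, 149.8, 8.2, 10.4] [ 0.72  -0.191  0.043]
oil [406.0, 261.2, 14.4, 25.6] [ 0.719 -0.208  0.034]
slidebox [481.1, 190.9, 34.9, 34.3] [ 0.588 -0.401  0.036]
slidebox [375.4, 337.6, 54.7, 51.9] [ 0.585 -0.429  0.036]
```

View pics/e.png

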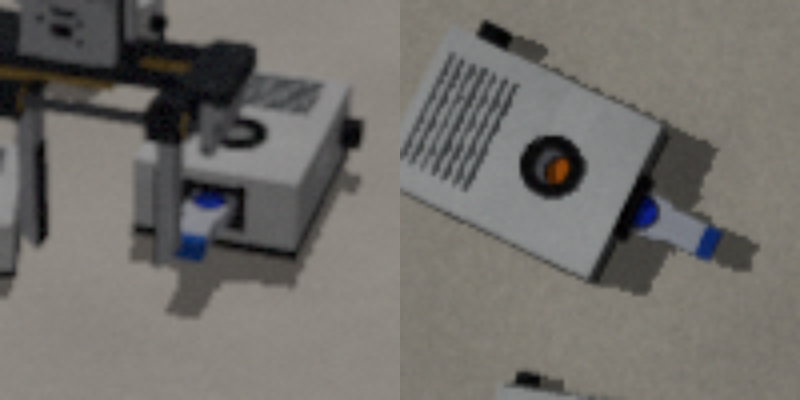

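The final view shows the blue nose out of the slot at (710,243), about 62 mm, with the orange filter visible through the port at (555,170). The hand is clear and the bystanders have not moved. Handing in.

```bash
python3 -c "
from rig import manip
print(manip.hand_in())"
```

```text
the job is handed in; nothing more can be done
None
```

The filter slider is back in the slot of the large white housing, orange end first, with the blue nose sticking out. I drew it out, parked it level on the rubber block and let go. Then I took it again by the blue nose and pushed it in until it met the stop. The job was handed in at about 33 s of the 69 s; `hand_in()` reports no verdict.

**Click and stop**
- **Pushing in:** the pin added about 8 N, which faded to 2–3 N as it dropped into the notch. That fall came over several millimetres, about 3 mm before the stop, and not as a sharp click 1 mm before it.
- **Tug test:** pulling back met almost nothing for about 2.5 mm, then about 6.5 N. That fits the pin sitting in the notch; I could not see or read the pin itself.
- **Home:** pushed in again, it stopped at the same position both times. I let go at about 8 N along the slot. The highest reading at the wrist was about 14 N in all, against the 30 N limit on the slot.

**Last pictures**
- **Slider:** the blue end is about 62 mm out, which puts the orange end about 118 mm in, within the range given. The orange filter shows through the port on top of the housing.
- **Bystanders:** the objective, oil bottle and slide box measure within about 2 mm of where they stood at the start.
- **Robot:** the hand was clear, with no force on the wrist beyond noise.

**Disagreement:** just before insertion, the camera and the arm pose differed by about 2 mm sideways. The flared mouth took this up, and side forces stayed at about 1 N or less.

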